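# Take the pour-over coffee stack apart

### The job

The pour-over coffee set stands stacked on its mug: take it apart from the top down, one piece at a time, and put each piece where it belongs. The wooden lid goes knob-up into the blue saucer, the steel filter hangs upright in the mouth of the empty glass, the white dripper sits level on the black drip stand with its spout in the ring, and the mug stands in the middle of the grey felt coaster. Set everything down gently, without tipping the mug or shifting the glass, and do not disturb the egg timer or the dropper bottle.

Things in the scene. Friction and masses are not known exactly. Their poses are not given: they have to be found in the camera images.
- mug: White mug with thin pink bands, foot of the stack; 82 mm across, 94 mm high, 0.28 kg. Origin: centre of the underside. The handle points along its own +x, 41 to 71 mm from the axis, 15 to 84 mm above the foot, 12 mm thick: pinch it from above at 59 mm from the axis.
- dripper: White ceramic cone on the mug's rim, 0.26 kg. Origin: centre of the underside of its flat flange (90 mm across); below it a tapered spout, 44 to 32 mm across, 9 mm long; cone rim 104 mm across, 70 mm above the origin. Loop handle 12 mm thick along its own +x, 52 to 86 mm from the axis, top 62 mm above the origin: pinch it from above at 72 mm from the axis.
- filter: Steel cone filter in the dripper, 0.09 kg. Origin: centre of the underside of its flange (106 mm across, 3 mm thick); cone below, 82 to 20 mm across, 56 mm deep. Black rubber tab 18 mm wide along its own +x, 48 to 86 mm from the axis, 3 to 15 mm above the origin: pinch it across from above at 70 mm. Hung in the glass, its origin is about 96 mm above the glass's foot.
- lid: Round dark wooden lid on the filter, 89 mm across, 5 mm thick, 0.06 kg. Origin: centre of the underside of the disc; a centring step 72 mm across reaches 6 mm below it; a round wooden knob 24 mm across spans 11 to 27 mm above it. Lying in the saucer its origin is about 11 mm above the saucer's foot.
- saucer: Blue china saucer, 136 mm across, 14 mm high, place of the lid. Origin: centre of its underside. Does not slide.
- glass: Clear empty tumbler, 76 mm across at the mouth (about 70 mm inside), 86 mm high, place of the filter. Origin: centre of its underside. Loose.
- stand: Drip stand for the dripper: round black tray 124 mm across with a dark steel ring on three posts; ring hole 52 mm, outside 76 mm across, top 30 mm above the foot. The dripper's spout drops into the ring, its flange rests on the ring. Origin: centre of the tray's underside. Does not slide.
- coaster: Round grey felt coaster, 112 mm across, 8 mm thick, fixed to the table, place of the mug. Origin: centre of its underside.
- timer: Egg timer with a red top on a cream drum, 52 mm across, 58 mm high; not part of the job. Origin: centre of its underside.
- drops: Brown dropper bottle with a black dropper cap, 33 mm across, 102 mm high, light; not part of the job. Origin: centre of its underside.
There are look-alikes about, which are no part of the job. What is shaped like the lid but purple is not meant.

How it is judged:
On the way, in this order (a step that is already met when the one before it is completed fails the run):
1. the lid lies knob-up in the saucer (horizontal distance between lid and saucer below 0.015 m and z of lid in the frame of saucer between 0.007 and 0.017 m and angle between lid's own z axis and vertical below 0.12 rad), for 0.2 s.
2. the filter hangs in the mouth of the glass (horizontal distance between filter and glass below 0.012 m and z of filter in the frame of glass between 0.088 and 0.104 m and angle between filter's own z axis and vertical below 0.14 rad), for 0.2 s.
3. the dripper is seated on the drip stand (horizontal distance between dripper and stand below 0.01 m and z of dripper in the frame of stand between 0.026 and 0.034 m and angle between dripper's own z axis and vertical below 0.07 rad), for 0.2 s.
4. the mug stands on the coaster (horizontal distance between mug and coaster below 0.015 m and z of mug in the frame of coaster between 0.005 and 0.012 m and angle between mug's own z axis and vertical below 0.07 rad), for 0.2 s.
At the end, for the whole second after the job is handed in: Lid level, knob up, in the saucer (within 15 mm of centre); filter hanging in the glass's mouth (12 mm, tilt under 0.14 rad); dripper level on the stand's ring (10 mm, 0.07 rad); mug upright on the coaster (15 mm, 0.07 rad); glass upright; all at rest (all of step 1 and all of step 2 and all of step 3 and all of step 4 and linear speed of each of lid, filter, dripper, mug, glass below 0.03 m/s and angle between glass's own z axis and vertical below 0.1 rad); the robot touches nothing.
It fails at once if the mug is tipped (angle between mug's own z axis and vertical above 0.5 rad).
It fails at once if the glass is tipped or pushed away (angle between glass's own z axis and vertical above 0.25 rad or distance of glass from where it was at the start of the episode above 0.04 m).
It fails at once if the egg timer is pushed or knocked over (distance of timer from where it was at the start of the episode above 0.03 m or angle between timer's own z axis and vertical above 0.3 rad).
It fails at once if the dropper bottle is pushed or knocked over (distance of drops from where it was at the start of the episode above 0.03 m or angle between drops's own z axis and vertical above 0.3 rad).
It fails at once if a piece is dropped or banged down on its place (over 40 N) (contact force between lid and saucer above 40 N or contact force between filter and glass above 40 N or contact force between dripper and stand above 40 N or contact force between mug and coaster above 40 N).
It also fails if it takes over 106 s, if anything falls off the work surface, if the arm or the gripper's body presses on something with over 40 N, if the wrist force passes 120 N, or if a joint passes its speed limit or range.

### The arm

A 6-joint arm with a two-finger parallel gripper is mounted at the origin on a cart in front of the work surface, level with it; the furniture and walls round the work are solid. World frame = base frame: x ahead of the robot, y to its left, z up, the work surface at z = 0. Lengths are in m, angles in rad, forces in N, time in s.
With the tool pointing down it reaches from about 0.3 to 1 m from the base axis. Payload 5.1 kg.
Tool frame: the origin (TCP) lies at the very end of the fingers, on their centre line; the grasp point (between the pads) lies 19 mm behind it; z points along the fingers, y is the line along which they close (so a half turn about z gives the same grasp; the last joint's range is limited). The gripper opens to 95 mm and grips with 3 to 60 N. Pads are 20 mm wide; open, the fingers measure 119 mm over their backs; the gripper's body (75 mm by 180 mm) begins 59 mm behind the grasp point.
Start: joints at [-1.371, 0.124, 1.65, -0, 1.367, -0.083], TCP at [0.181, -0.624, 0.215] pointing down, gripper open.
Joint ranges: [-2.61, 2.61], [-1.02, 2.33], [0.03, 2.71], [-1.35, 4.49], [0.32, 2.68], [-2.91, 2.91]. Speed limits (rad/s): [2.57, 2.57, 3.14, 3.14, 3.14, 3.14].

### API

Orientations are given as a rotation vector (axis times angle).
In Python, from workcell import get_state, grab_frame, calibration, job_done gives the robot as it stands. The module is installed in compiled form; this text tells all that it offers.
- The arm moves only by the tool arm_command, never from a script. Its argument "plan" is a list of rows, each an object with "jaw": the finger opening in mm, from 0 to 95.1; "xyz": the shift along the tool's x, y, z in mm, a list of three; "angular": the turn, a rotation vector about the tool's x, y, z in degrees, a list of three. In form: [{"jaw": jaw, "xyz": [x, y, z], "angular": [ax, ay, az]}, ...]. A call has 1 to 10 rows; each row shifts and turns the commanded pose from where the row before left it, along the tool's axes as they then stand; what a row does not reach is not made up. A row lasts 1/10 s, in which the tool goes at most 50 mm and 8.59 degrees, less where a joint would pass 70% of its speed; a pose out of reach is approached as far as the arm can. A call with a gripper value outside its range is refused whole. The fingers move at their own pace and stop on an object; "newtons" is the grip in N (left out, the last holds). Time passes only in rows, so rows that do not move let the fingers close. It gives the time, the measured TCP pose, the force, the opening and the grip force at its end, in the units of the state.
- get_state(): the state, without advancing time (a new reading comes with each control period).
- grab_frame(name): name is "scene" or "top" or "wrist"; returns the picture (400x640x3 uint8, red, green, blue); there is no depth.
- calibration(name): a dict with "vfov" (degrees; the focal length in pixels is half the picture's height over the tangent of half this angle, whatever the lens; pixels are square), "cx", "cy" (the principal point, pixels), "R" (3x3) and "t" (3): a world point X has camera coordinates R X + t. Camera axes: x right, y down, z forward; pixel columns grow to the right and rows downward; lengths in m; the calibration is good to about 2 mm. A picture is of the moment at which its call begins: read the wrist's pose just before it. calibration takes no time and is no camera call; for the wrist camera it gives the pose at the moment of the call.
- job_done(): hands the job in; it is judged then, once.
The state is a dict: "time": time; "q": joint angles; "dq": joint speeds; "effort": joint torques, N m; "ee_pos": TCP position; "orientation": TCP orientation; "ft_force": force on the tool from outside, world axes, zero at the start; "wrist_torque": the same for the moment, N m; "grip_width": opening from 0.0 (shut) to 1.0 (fully open); "grasp_force": force on a finger pad.
Only numpy, scipy, OpenCV 4.12 (cv2) and the standard library are available. Lean on these libraries where they do the work, as an engineer would, in place of code of your own. Each camera call takes 0.05 s, during which the arm holds its last target. There are 200 camera calls.

## Working session

There is one attempt and no reset: what is moved stays moved. The work goes in short steps, Python scripts to look and compute and a tool call to move; the robot and the scene stay as the last step left them, time stands still between calls to the robot, and variables do not carry over. Pictures are saved under pics/ and viewed, at most 14 in all, crops included, and the job is handed in when it is done.

Besides the shell and the picture viewer there is one more tool, called as name([rows], argument=value, ...), one row to a line, values as JSON. arm_command: Moves the arm, as the interface text tells. Its arguments: {"type":"object","properties":{"plan":{"type":"array"},"newtons":{"type":"number"}},"required":["plan"]}

```bash
mkdir -p pics; python3 - <<'E'
from workcell import *
import cv2,numpy as np
s=get_state();print(s)
for n in("scene","top"):
    f=grab_frame(n);cv2.imwrite(f"pics/{n}0.png",f[:,:,::-1]);c=calibration(n);print(n,c)
print(calibration("wrist"))
E
```

```text
{'time': 0.0, 'q': array([-1.37059095e+00,  1.24484124e-01,  1.65165709e+00,  2.13021546e-06,
        1.36749801e+00, -8.26346928e-02]), 'dq': array([-0.00038865,  0.00020405,  0.00017745, -0.00023045,  0.00039394,
       -0.00164143]), 'effort': array([ 1.35774564e-03, -4.17602992e+01, -3.59927595e+01,  7.74884247e-02,
        4.92638745e-02, -1.83401949e-04]), 'ee_pos': array([ 0.18122849, -0.62356113,  0.21341062]), 'orientation': array([-3.10820697e+00, -4.42516048e-01,  1.85479581e-04]), 'ft_force': array([-0.14814769,  0.9230084 , -0.35447943]), 'wrist_torque': array([ 0.00604982, -0.02822141, -0.09456412]), 'grasp_force': 0.0, 'grip_width': 0.9994810517116565}
scene {'vfov': 51.25313813446217, 'cx': 324.8060504936242, 'cy': 200.79026322761675, 'R': array([[ 0.99344486,  0.11341706,  0.0142784 ],
       [ 0.105616  , -0.86289409, -0.49422571],
       [-0.04373288,  0.49249402, -0.86921635]]), 't': array([-0.53369194,  0.06950638,  1.21102328])}
top {'vfov': 46.99450469523731, 'cx': 318.6475186179745, 'cy': 199.51486227566912, 'R': array([[ 0.02627254, -0.9992229 ,  0.02938289],
       [-0.98908592, -0.03024637, -0.14420192],
       [ 0.14497859, -0.02527366, -0.98911195]]), 't': array([0.02406659, 0.5281256 , 1.20740094])}
{'vfov': 61.1076134085312, 'cx': 322.255785202702, 'cy': 198.24398332162724, 'R': array([[ 0.2788278 , -0.96033917, -0.0019351 ],
       [-0.93262142, -0.27125968,  0.23798207],
       [-0.22906842, -0.06455131, -0.97126762]]), 't': array([-0.64761105, -0.02769281,  0.38920208])}
```

View pics/scene0.png

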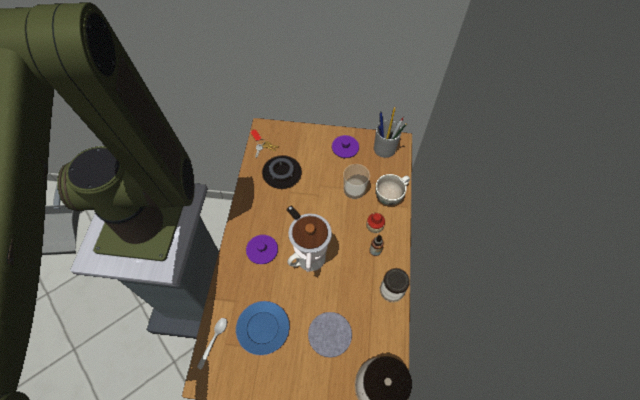

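View pics/top0.png

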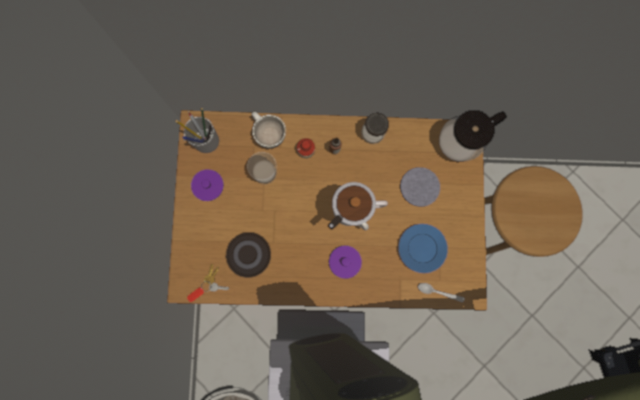

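The scene picture shows the stack at about (310,238), saucer (263,328), coaster (330,335), stand (282,171), glass (357,181). In the top picture they are at (354,203), (423,248), (420,187), (248,255) and (262,168). I'll enlarge both.

```bash
python3 - <<'E'
import cv2
a=cv2.imread("pics/top0.png")[105:315,170:490];cv2.imwrite("pics/topc.png",cv2.resize(a,None,fx=2.5,fy=2.5,interpolation=cv2.INTER_CUBIC))
a=cv2.imread("pics/scene0.png")[120:280,230:430];cv2.imwrite("pics/scenec.png",cv2.resize(a,None,fx=3.75,fy=3.75,interpolation=cv2.INTER_CUBIC))
E
```

```text
(no output)
```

View pics/topc.png

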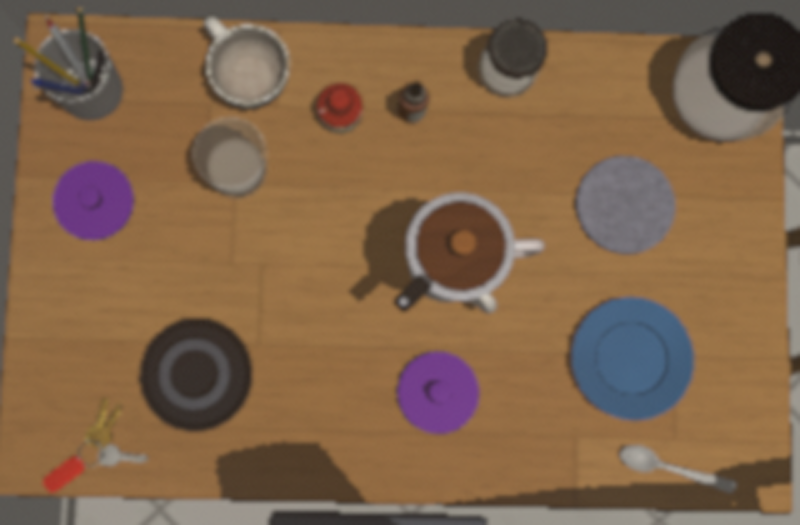

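View pics/scenec.png

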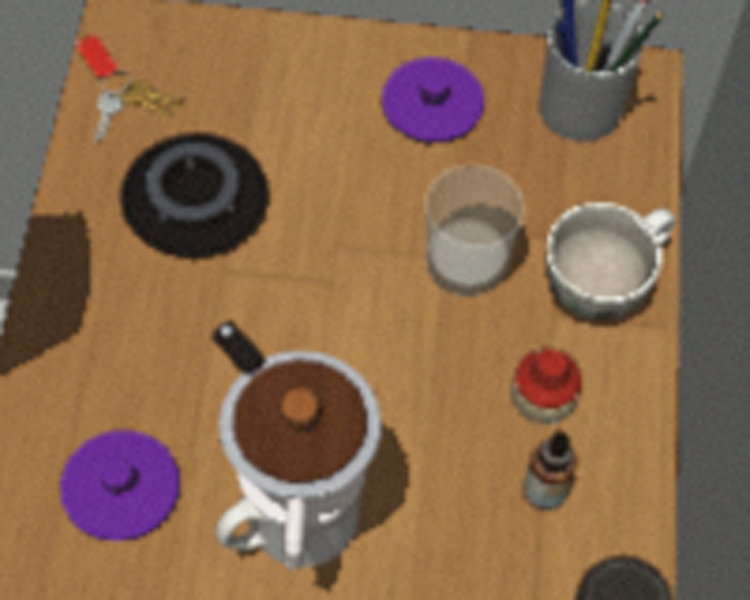

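```bash
cat > h.py <<'E'
from workcell import *
import cv2,numpy as np
from scipy.spatial.transform import Rotation as Ro
def ray(c,u,v):
    f=200/np.tan(np.radians(c["vfov"]/2));d=c["R"].T@np.array([(u-c["cx"])/f,(v-c["cy"])/f,1]);return -c["R"].T@c["t"],d
def at(c,u,v,z):
    o,d=ray(c,u,v);return o+d*(z-o[2])/d[2]
def go(xyz,psi=None,s=None):
    "print shift in current tool axes (mm) and turn about tool z (deg, nearest half turn)"
    s=s or get_state();R=Ro.from_rotvec(s["orientation"]).as_matrix()
    p0=np.degrees(np.arctan2(R[1,0],R[0,0]))
    d=R.T@(np.array(xyz)-s["ee_pos"])*1000
    t=0
    if psi is not None: t=-(psi-p0)
    print("t",round(s["time"],1),"tcp",s["ee_pos"].round(4),"psi",p0.round(1),"tilt",np.degrees(np.arccos(-R[2,2])).round(2),"q6",round(s["q"][5],2),"shift",d.round(1),"turn",np.round((t+180)%360-180,1),"F",s["ft_force"].round(1),"grip",round(s["grip_width"]*95,1),round(s["grasp_force"],1))
E
python3 - <<'E'
from h import *
T=calibration("top");S=calibration("scene")
P=lambda u,v:(170+u/2.5,105+v/2.5)
Q=lambda u,v:(230+u/3.75,120+v/3.75)
for n,uv,z,sc in [("knob",(463,242),.189,Q(301,406)),("liddisc",(461,245),.172,Q(300,420)),("rim",(460,247),.166,Q(300,424)),("tabend",(403,302),.173,Q(225,330)),("tabroot",(427,284),.173,Q(258,366)),("dhend",(542,246),.155,Q(295,558)),("mhend",(490,305),.08,Q(222,535)),("saucer",(632,358),.012,(263,328)),("coaster",(626,204),.008,(330,334.5)),("ring",(194,374),.03,Q(192,181)),("tray",(196,374),.004,Q(195,195)),("glassmouth",(226,152),.086,Q(475,205)),("glassfoot",(236,165),.002,Q(469,265)),("timer",(340,100),.058,Q(552,360)),("drops",(414,90),.1,Q(559,440))]:
    print(n,at(T,*P(*uv),z).round(4),at(S,*sc,z).round(4))
for n,c in(("top",T),("scene",S)):
    im=cv2.imread(f"pics/{n}0.png");h=cv2.cvtColor(im,cv2.COLOR_BGR2HSV)
    m=cv2.inRange(h,(100,100,50),(118,255,255));k,l,st,ce=cv2.connectedComponentsWithStats(m);i=1+np.argmax(st[1:,4]);
    cnt=max(cv2.findContours((l==i).astype(np.uint8),0,1)[0],key=len);e=cv2.fitEllipse(cnt);print(n,"saucer",e,at(c,*e[0],.012).round(4))
E
```

```text
knob [ 0.5023 -0.0442  0.189 ] [ 0.5041 -0.0426  0.189 ]
liddisc [ 0.5017 -0.0441  0.172 ] [ 0.5035 -0.0446  0.172 ]
rim [ 0.5006 -0.0438  0.166 ] [ 0.5034 -0.0447  0.166 ]
tabend [0.4448 0.0108 0.173 ] [0.4449 0.0149 0.173 ]
tabroot [ 0.4628 -0.0118  0.173 ] [ 0.4708 -0.0093  0.173 ]
dhend [ 0.5055 -0.1257  0.155 ] [ 0.5116 -0.1325  0.155 ]
mhend [ 0.4526 -0.0849  0.08  ] [ 0.4544 -0.0945  0.08  ]
saucer [ 0.405  -0.2505  0.012 ] [ 0.4076 -0.2509  0.012 ]
coaster [ 0.5769 -0.2459  0.008 ] [ 0.5785 -0.2462  0.008 ]
ring [0.3743 0.2243 0.03  ] [0.3764 0.2251 0.03  ]
tray [0.3749 0.2254 0.004 ] [0.3763 0.2286 0.004 ]
glassmouth [0.6047 0.1952 0.086 ] [0.6066 0.193  0.086 ]
glassfoot [0.6086 0.1922 0.002 ] [0.6087 0.1898 0.002 ]
timer [0.6723 0.0777 0.058 ] [0.6753 0.0805 0.058 ]
drops [6.745e-01 3.000e-04 1.000e-01] [ 0.6794 -0.0045  0.1   ]
top saucer ((422.58489990234375, 247.86129760742188), (44.809932708740234, 46.45820999145508), 145.8498992919922) [ 0.4059 -0.2499  0.012 ]
scene saucer ((262.28302001953125, 327.689208984375), (49.63177490234375, 53.41693878173828), 39.55320358276367) [ 0.4057 -0.2504  0.012 ]
```

arm_command([
  {"jaw": 60,"xyz": [20,-20,-15],"angular": [0,0,0]},
  {"jaw": 60,"xyz": [30,-34,-15],"angular": [0,0,0]},
  {"jaw": 60,"xyz": [30,-34,-15],"angular": [0,0,0]},
  {"jaw": 60,"xyz": [30,-34,-15],"angular": [0,0,0]},
  {"jaw": 60,"xyz": [30,-34,-15],"angular": [0,0,0]},
  {"jaw": 60,"xyz": [30,-34,-15],"angular": [0,0,0]},
  {"jaw": 60,"xyz": [30,-34,-15],"angular": [0,0,0]},
  {"jaw": 60,"xyz": [30,-34,-10],"angular": [0,0,0]},
  {"jaw": 60,"xyz": [30,-34,0],"angular": [0,0,0]},
  {"jaw": 60,"xyz": [30,-34,0],"angular": [0,0,0]},
], newtons=15)

```text
time: 1.1
ee_pos: [0.3692, -0.2285, 0.3299]
orientation: [3.11, 0.442, 0.001]
ft_force: [0.4, 0.2, -0.6]
grip_width: 0.629
grasp_force: 0.0
```

arm_command([
  {"jaw": 50,"xyz": [30,-34,0],"angular": [0,0,0]},
  {"jaw": 50,"xyz": [30,-34,0],"angular": [0,0,0]},
  {"jaw": 50,"xyz": [30,-34,0],"angular": [0,0,0]},
  {"jaw": 50,"xyz": [30,-34,0],"angular": [0,0,0]},
  {"jaw": 50,"xyz": [0,-10,0],"angular": [0,0,0]},
  {"jaw": 50,"xyz": [0,0,0],"angular": [0,0,0]},
  {"jaw": 50,"xyz": [0,0,0],"angular": [0,0,0]},
  {"jaw": 50,"xyz": [0,0,0],"angular": [0,0,0]},
])

```text
time: 1.9
ee_pos: [0.443, -0.0577, 0.3296]
orientation: [3.11, 0.439, -0.0]
ft_force: [-0.4, -0.3, -0.6]
grip_width: 0.524
grasp_force: 0.0
```

```bash
python3 - <<'E'
from h import *
go((.503,-.044,.20))
c=calibration("wrist");np.save("w1.npy",c,allow_pickle=True)
f=grab_frame("wrist");cv2.imwrite("pics/w1.png",f[:,:,::-1])
print(-c["R"].T@c["t"])
E
```

```text
t 1.9 tcp [ 0.443  -0.0577  0.3296] psi 16.1 tilt 0.02 q6 1.04 shift [ 61.5   3.4 129.5] turn 0 F [-0.4 -0.3 -0.6] grip 49.8 0.0
[ 0.50568446 -0.03818379  0.4993867 ]
```

View pics/w1.png

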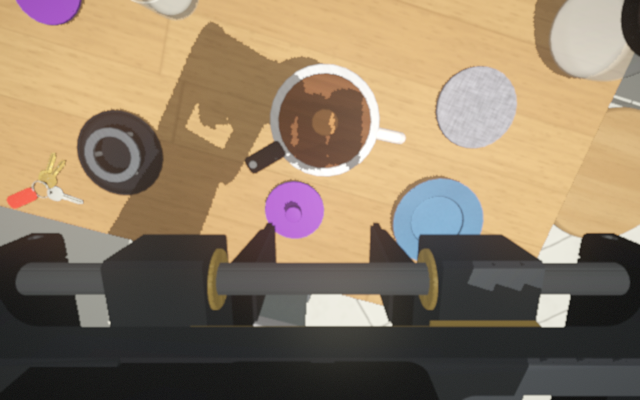

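Wrist view: knob (324,122), filter rim centre (325,120), tab from (282,148) to (249,163), dripper handle end (405,138), stand ring (112,153), coaster (476,106). I'll compute their positions.

```bash
python3 - <<'E'
from h import *
c=np.load("w1.npy",allow_pickle=True).item()
for n,u,v,z in[("knob",324,122,.19),("rim",325,120,.166),("tabroot",282,148,.18),("tabend",249,163,.18),("dh0",378,132,.155),("dhend",405,138,.155),("ring",112,153,.03),("coaster",476,106,.008)]:print(n,at(c,u,v,z).round(4))
E
```

```text
knob [ 0.5004 -0.0414  0.19  ]
rim [ 0.5021 -0.0421  0.166 ]
tabroot [ 0.4665 -0.0103  0.18  ]
tabend [0.4442 0.0162 0.18  ]
dh0 [ 0.5054 -0.0963  0.155 ]
dhend [ 0.5072 -0.1242  0.155 ]
ring [0.3765 0.2267 0.03  ]
coaster [ 0.5772 -0.2417  0.008 ]
```

arm_command([
  {"jaw": 45,"xyz": [30,1,10],"angular": [0,0,0]},
  {"jaw": 45,"xyz": [31,1,10],"angular": [0,0,0]},
  {"jaw": 45,"xyz": [0,0,30],"angular": [0,0,0]},
  {"jaw": 45,"xyz": [0,0,30],"angular": [0,0,0]},
  {"jaw": 45,"xyz": [0,0,30],"angular": [0,0,0]},
  {"jaw": 45,"xyz": [0,0,20],"angular": [0,0,0]},
  {"jaw": 45,"xyz": [0,0,12],"angular": [0,0,0]},
  {"jaw": 45,"xyz": [0,0,8],"angular": [0,0,0]},
  {"jaw": 45,"xyz": [0,0,3],"angular": [0,0,0]},
  {"jaw": 45,"xyz": [0,0,0],"angular": [0,0,0]},
])

```text
time: 2.95
ee_pos: [0.5028, -0.0417, 0.1773]
orientation: [3.11, 0.442, 0.001]
ft_force: [-0.4, -0.3, 0.2]
grip_width: 0.476
grasp_force: 0.0
```

arm_command([
  {"jaw": 10,"xyz": [0,0,0],"angular": [0,0,0]},
  {"jaw": 10,"xyz": [0,0,0],"angular": [0,0,0]},
  {"jaw": 10,"xyz": [0,0,0],"angular": [0,0,0]},
  {"jaw": 10,"xyz": [0,0,0],"angular": [0,0,0]},
  {"jaw": 10,"xyz": [0,0,0],"angular": [0,0,0]},
  {"jaw": 10,"xyz": [0,0,0],"angular": [0,0,0]},
], newtons=15)

```text
time: 3.55
ee_pos: [0.5029, -0.0415, 0.1773]
orientation: [3.11, 0.443, 0.002]
ft_force: [0.5, -0.7, 2.3]
grip_width: 0.243
grasp_force: 15.0
```

arm_command([
  {"jaw": 10,"xyz": [0,0,-4],"angular": [0,0,0]},
  {"jaw": 10,"xyz": [0,0,-6],"angular": [0,0,0]},
  {"jaw": 10,"xyz": [0,0,-15],"angular": [0,0,0]},
  {"jaw": 10,"xyz": [0,0,-20],"angular": [0,0,0]},
  {"jaw": 10,"xyz": [0,0,-10],"angular": [0,0,0]},
  {"jaw": 10,"xyz": [0,0,0],"angular": [0,0,0]},
  {"jaw": 10,"xyz": [0,0,0],"angular": [0,0,0]},
])

```text
time: 4.25
ee_pos: [0.5024, -0.0414, 0.2317]
orientation: [3.11, 0.443, 0.0]
ft_force: [-0.4, 0.4, -0.0]
grip_width: 0.244
grasp_force: 15.0
```

```bash
python3 - <<'E'
from h import *
go((.406,-.250,.10))
E
```

```text
t 4.2 tcp [ 0.5024 -0.0414  0.2317] psi 16.2 tilt 0.01 q6 1.1 shift [-150.8  173.4  131.7] turn 0 F [-0.4  0.4 -0. ] grip 23.2 15.0
```

arm_command([
  {"jaw": 10,"xyz": [-10,11,0],"angular": [0,0,0]},
  {"jaw": 10,"xyz": [-20,23,0],"angular": [0,0,0]},
  {"jaw": 10,"xyz": [-20,23,0],"angular": [0,0,0]},
  {"jaw": 10,"xyz": [-20,23,0],"angular": [0,0,0]},
  {"jaw": 10,"xyz": [-20,23,0],"angular": [0,0,0]},
  {"jaw": 10,"xyz": [-20,23,20],"angular": [0,0,0]},
  {"jaw": 10,"xyz": [-20,23,30],"angular": [0,0,0]},
  {"jaw": 10,"xyz": [-13,15,30],"angular": [0,0,0]},
  {"jaw": 10,"xyz": [-8,9,30],"angular": [0,0,0]},
  {"jaw": 10,"xyz": [0,0,20],"angular": [0,0,0]},
])

```text
time: 5.25
ee_pos: [0.4027, -0.2503, 0.0982]
orientation: [-3.108, -0.438, 0.006]
ft_force: [0.2, -0.2, -0.9]
grip_width: 0.245
grasp_force: 15.0
```

arm_command([
  {"jaw": 10,"xyz": [0,0,25],"angular": [0,0,0]},
  {"jaw": 10,"xyz": [0,0,20],"angular": [0,0,0]},
  {"jaw": 10,"xyz": [0,0,10],"angular": [0,0,0]},
  {"jaw": 10,"xyz": [0,0,0],"angular": [0,0,0]},
  {"jaw": 10,"xyz": [0,0,0],"angular": [0,0,0]},
])

```text
time: 5.75
ee_pos: [0.4058, -0.25, 0.0471]
orientation: [3.11, 0.442, 0.0]
ft_force: [-0.0, -0.7, -0.1]
grip_width: 0.246
grasp_force: 15.0
```

```bash
python3 - <<'E'
from h import *
go((.406,-.250,.023))
E
```

```text
t 5.8 tcp [ 0.4058 -0.25    0.0471] psi 16.2 tilt 0.02 q6 0.62 shift [ 0.2  0.  24.1] turn 0 F [-0.  -0.7 -0.1] grip 23.4 15.0
```

arm_command([
  {"jaw": 10,"xyz": [0,0,8],"angular": [0,0,0]},
  {"jaw": 10,"xyz": [0,0,6],"angular": [0,0,0]},
  {"jaw": 10,"xyz": [0,0,5],"angular": [0,0,0]},
  {"jaw": 10,"xyz": [0,0,3],"angular": [0,0,0]},
  {"jaw": 10,"xyz": [0,0,2],"angular": [0,0,0]},
  {"jaw": 10,"xyz": [0,0,1],"angular": [0,0,0]},
  {"jaw": 10,"xyz": [0,0,0],"angular": [0,0,0]},
  {"jaw": 10,"xyz": [0,0,0],"angular": [0,0,0]},
])

```text
time: 6.55
ee_pos: [0.4059, -0.2497, 0.0229]
orientation: [-3.11, -0.443, 0.001]
ft_force: [-4.1, 2.2, 8.0]
grip_width: 0.246
grasp_force: 15.0
```

Contact (8 N) at the expected height; release and rise.

arm_command([
  {"jaw": 28,"xyz": [0,0,0],"angular": [0,0,0]},
  {"jaw": 45,"xyz": [0,0,0],"angular": [0,0,0]},
  {"jaw": 45,"xyz": [0,0,0],"angular": [0,0,0]},
  {"jaw": 45,"xyz": [0,0,-10],"angular": [0,0,0]},
  {"jaw": 45,"xyz": [0,0,-30],"angular": [0,0,0]},
  {"jaw": 45,"xyz": [0,0,-40],"angular": [0,0,0]},
  {"jaw": 45,"xyz": [0,0,-40],"angular": [0,0,0]},
  {"jaw": 45,"xyz": [0,0,-40],"angular": [0,0,0]},
  {"jaw": 45,"xyz": [0,0,-40],"angular": [0,0,0]},
  {"jaw": 45,"xyz": [0,0,-20],"angular": [0,0,0]},
])

```text
time: 7.55
ee_pos: [0.407, -0.2506, 0.2471]
orientation: [3.105, 0.442, 0.008]
ft_force: [0.6, 0.0, -0.1]
grip_width: 0.474
grasp_force: 0.0
```

```bash
python3 - <<'E'
from h import *
f=grab_frame("top");g=grab_frame("wrist")
cv2.imwrite("pics/chk1.png",np.vstack([cv2.resize(f[150:300,270:470],(640,480))[:,:,::-1][:380],g[:220,:,::-1]])[:600])
go((.502-.0495,-.043+.0495,.25),134.5)
E
```

```text
t 7.7 tcp [ 0.4074 -0.2509  0.2467] psi 16.2 tilt 0.5 q6 0.62 shift [ 115.1 -234.6   -4.4] turn -118.3 F [-0.1  0.2 -0.5] grip 44.9 0.0
```

View pics/chk1.png

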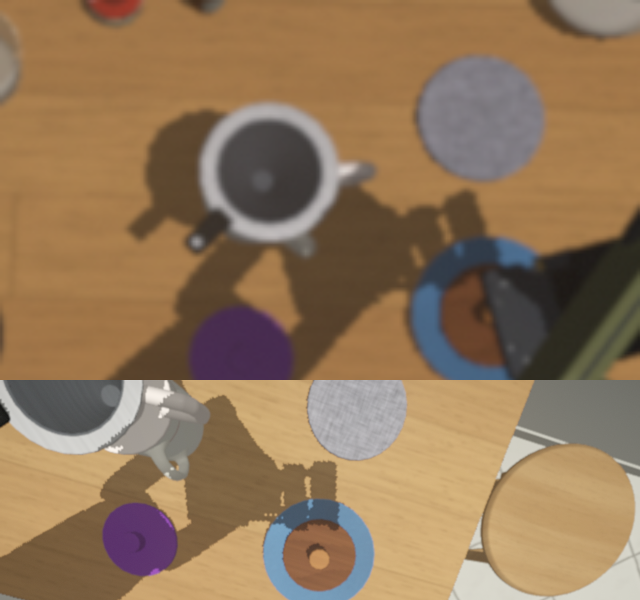

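The lid lies centred in the saucer (wrist (319,553), saucer the same centre) and the filter is still in place. Now to the filter tab.

arm_command([
  {"jaw": 45,"xyz": [10,-20,-5],"angular": [0,0,0]},
  {"jaw": 45,"xyz": [20,-40,0],"angular": [0,0,0]},
  {"jaw": 45,"xyz": [20,-40,0],"angular": [0,0,0]},
  {"jaw": 45,"xyz": [20,-40,0],"angular": [0,0,0]},
  {"jaw": 45,"xyz": [20,-40,0],"angular": [0,0,0]},
  {"jaw": 45,"xyz": [15,-35,0],"angular": [0,0,0]},
  {"jaw": 45,"xyz": [10,-20,0],"angular": [0,0,-8]},
  {"jaw": 45,"xyz": [0,0,0],"angular": [0,0,-8]},
  {"jaw": 45,"xyz": [0,0,0],"angular": [0,0,-8]},
  {"jaw": 45,"xyz": [0,0,0],"angular": [0,0,-8]},
])

```text
time: 8.65
ee_pos: [0.4497, 0.0086, 0.2445]
orientation: [-2.862, -1.292, 0.005]
ft_force: [-0.1, 0.1, -0.2]
grip_width: 0.471
grasp_force: 0.0
```

arm_command([
  {"jaw": 45,"xyz": [0,0,0],"angular": [0,0,-8]},
  {"jaw": 45,"xyz": [0,0,0],"angular": [0,0,-8]},
  {"jaw": 45,"xyz": [0,0,0],"angular": [0,0,-8]},
  {"jaw": 45,"xyz": [0,0,0],"angular": [0,0,-8]},
  {"jaw": 45,"xyz": [0,0,0],"angular": [0,0,-8]},
  {"jaw": 45,"xyz": [0,0,0],"angular": [0,0,-8]},
  {"jaw": 45,"xyz": [0,0,0],"angular": [0,0,-8]},
  {"jaw": 45,"xyz": [0,0,0],"angular": [0,0,-8]},
  {"jaw": 45,"xyz": [0,0,0],"angular": [0,0,-8]},
  {"jaw": 45,"xyz": [0,0,0],"angular": [0,0,-8]},
])

```text
time: 9.65
ee_pos: [0.4496, 0.0082, 0.2445]
orientation: [-1.363, -2.827, 0.002]
ft_force: [0.3, -0.9, -0.4]
grip_width: 0.474
grasp_force: 0.0
```

arm_command([
  {"jaw": 45,"xyz": [0,0,0],"angular": [0,0,-6]},
  {"jaw": 45,"xyz": [0,0,0],"angular": [0,0,0]},
  {"jaw": 45,"xyz": [0,0,0],"angular": [0,0,0]},
])

```text
time: 9.95
ee_pos: [0.45, 0.0081, 0.2453]
orientation: [-1.225, -2.891, 0.001]
ft_force: [0.3, 1.1, -0.7]
grip_width: 0.472
grasp_force: 0.0
```

```bash
python3 - <<'E'
from h import *
c=calibration("wrist")
go((.502-.0495,-.043+.0495,.164),134.5)
f=grab_frame("wrist");cv2.imwrite("pics/w2.png",f[:,:,::-1]);np.save("w2.npy",c,allow_pickle=True)
E
```

```text
t 9.9 tcp [0.45   0.0081 0.2453] psi 134.1 tilt 0.12 q6 -0.87 shift [-3.   0.8 81.3] turn -0.4 F [ 0.3  1.1 -0.7] grip 44.9 0.0
```

View pics/w2.png

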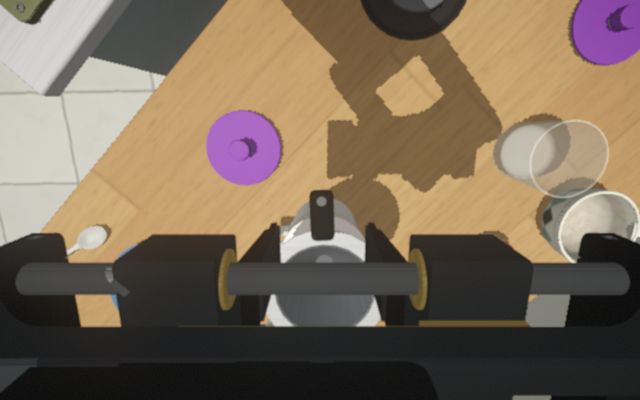

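Tab centred in view at column 321 (rows 190–240), lying straight between the fingers; glass mouth at (569,158).

```bash
python3 - <<'E'
from h import *
c=np.load("w2.npy",allow_pickle=True).item()
for u,v,z in[(321,190,.179),(321,230,.179),(569,158,.086),(568.5,158,.086)]:
    p=at(c,u,v,z);d=p-[.502,-.043,0];print(p.round(4),np.hypot(*d[:2]).round(4),np.degrees(np.arctan2(d[1],d[0])).round(1))
E
```

```text
[0.4378 0.0191 0.179 ] 0.0893 135.9
[ 0.4587 -0.0025  0.179 ] 0.0593 136.9
[0.6022 0.1946 0.086 ] 0.2578 67.1
[0.6019 0.1942 0.086 ] 0.2574 67.2
```

arm_command([
  {"jaw": 45,"xyz": [-3,1,20],"angular": [0,0,0]},
  {"jaw": 45,"xyz": [0,0,20],"angular": [0,0,0]},
  {"jaw": 45,"xyz": [0,0,20],"angular": [0,0,0]},
  {"jaw": 45,"xyz": [0,0,15],"angular": [0,0,0]},
  {"jaw": 45,"xyz": [0,0,10],"angular": [0,0,0]},
  {"jaw": 45,"xyz": [0,0,4],"angular": [0,0,0]},
  {"jaw": 45,"xyz": [0,0,0],"angular": [0,0,0]},
  {"jaw": 45,"xyz": [0,0,0],"angular": [0,0,0]},
])

```text
time: 10.8
ee_pos: [0.454, 0.0066, 0.1585]
orientation: [1.222, 2.893, 0.001]
ft_force: [-0.3, 0.1, 0.1]
grip_width: 0.471
grasp_force: 0.0
```

arm_command([
  {"jaw": 30,"xyz": [0,0,0],"angular": [0,0,0]},
  {"jaw": 22,"xyz": [0,0,0],"angular": [0,0,0]},
  {"jaw": 18,"xyz": [0,0,0],"angular": [0,0,0]},
  {"jaw": 8,"xyz": [0,0,0],"angular": [0,0,0]},
  {"jaw": 8,"xyz": [0,0,0],"angular": [0,0,0]},
  {"jaw": 8,"xyz": [0,0,0],"angular": [0,0,0]},
], newtons=40)

```text
time: 11.4
ee_pos: [0.4535, 0.0066, 0.1578]
orientation: [1.222, 2.894, 0.0]
ft_force: [-0.5, -0.2, 2.2]
grip_width: 0.183
grasp_force: 40.0
```

arm_command([
  {"jaw": 8,"xyz": [0,0,-3],"angular": [0,0,0]},
  {"jaw": 8,"xyz": [0,0,-6],"angular": [0,0,0]},
  {"jaw": 8,"xyz": [0,0,-10],"angular": [0,0,0]},
  {"jaw": 8,"xyz": [0,0,-15],"angular": [0,0,0]},
  {"jaw": 8,"xyz": [0,0,-15],"angular": [0,0,0]},
  {"jaw": 8,"xyz": [0,0,-15],"angular": [0,0,0]},
  {"jaw": 8,"xyz": [0,0,-15],"angular": [0,0,0]},
  {"jaw": 8,"xyz": [0,0,-10],"angular": [0,0,0]},
  {"jaw": 8,"xyz": [0,0,0],"angular": [0,0,0]},
  {"jaw": 8,"xyz": [0,0,0],"angular": [0,0,0]},
])

```text
time: 12.4
ee_pos: [0.4534, 0.0067, 0.2466]
orientation: [-1.222, -2.894, 0.0]
ft_force: [0.3, 0.1, -1.1]
grip_width: 0.182
grasp_force: 40.0
```

```bash
python3 - <<'E'
from h import *
c=calibration("wrist");T=calibration("top")
go((.605-.070,.194,.22),180)
f=grab_frame("wrist");g=grab_frame("scene")
cv2.imwrite("pics/w3.png",np.hstack([g[150:350,230:430],f[120:320,120:520]])[:,:,::-1])
E
```

```text
t 12.4 tcp [0.4534 0.0067 0.2466] psi 134.2 tilt 0.01 q6 -0.88 shift [ 77.4 189.2  26.6] turn -45.8 F [ 0.3  0.1 -1.1] grip 17.3 40.0
```

View pics/w3.png

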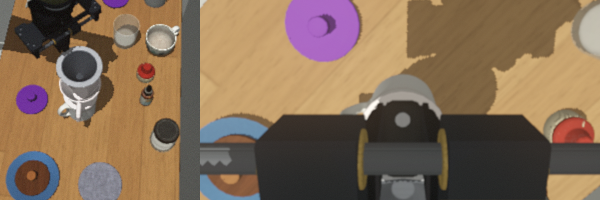

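Scene shows the filter raised clear of the dripper, held by its tab. Turn and carry to the glass.

arm_command([
  {"jaw": 8,"xyz": [0,0,0],"angular": [0,0,-4]},
  {"jaw": 8,"xyz": [0,0,0],"angular": [0,0,-7]},
  {"jaw": 8,"xyz": [0,0,0],"angular": [0,0,-8]},
  {"jaw": 8,"xyz": [0,0,0],"angular": [0,0,-8]},
  {"jaw": 8,"xyz": [0,0,0],"angular": [0,0,-8]},
  {"jaw": 8,"xyz": [0,0,0],"angular": [0,0,-6.8]},
  {"jaw": 8,"xyz": [0,0,0],"angular": [0,0,-4]},
  {"jaw": 8,"xyz": [-8,18,0],"angular": [0,0,0]},
  {"jaw": 8,"xyz": [-12,26,0],"angular": [0,0,0]},
  {"jaw": 8,"xyz": [-12,28,0],"angular": [0,0,0]},
])

```text
time: 13.5
ee_pos: [0.4853, 0.0791, 0.2456]
orientation: [-0.002, -3.14, 0.0]
ft_force: [-0.2, -0.1, -0.8]
grip_width: 0.188
grasp_force: 40.0
```

arm_command([
  {"jaw": 8,"xyz": [-12,28,0],"angular": [0,0,0]},
  {"jaw": 8,"xyz": [-12,28,0],"angular": [0,0,0]},
  {"jaw": 8,"xyz": [-12,28,0],"angular": [0,0,0]},
  {"jaw": 8,"xyz": [-9,20,0],"angular": [0,0,0]},
  {"jaw": 8,"xyz": [-5,11,0],"angular": [0,0,0]},
  {"jaw": 8,"xyz": [0,0,10],"angular": [0,0,0]},
  {"jaw": 8,"xyz": [0,0,20],"angular": [0,0,0]},
  {"jaw": 8,"xyz": [0,0,15],"angular": [0,0,0]},
  {"jaw": 8,"xyz": [0,0,0],"angular": [0,0,0]},
  {"jaw": 8,"xyz": [0,0,0],"angular": [0,0,0]},
])

```text
time: 14.5
ee_pos: [0.535, 0.1929, 0.201]
orientation: [-0.001, -3.14, 0.001]
ft_force: [0.3, 1.0, -1.3]
grip_width: 0.185
grasp_force: 40.0
```

```bash
python3 - <<'E'
from h import *
go((.5356,.194,.09),180)
f=grab_frame("top");g=grab_frame("scene")
a=cv2.resize(f[100:220,200:340],None,fx=2.85,fy=2.85,interpolation=2);b=cv2.resize(g[110:230,290:430],None,fx=2.85,fy=2.85,interpolation=2)
cv2.imwrite("pics/g1.png",np.hstack([a,b])[:,:,::-1])
E
```

```text
t 14.5 tcp [0.535  0.1929 0.201 ] psi 180.0 tilt 0.08 q6 -1.32 shift [ -0.8   1.2 111. ] turn -0.0 F [ 0.3  1.  -1.3] grip 17.5 40.0
```

View pics/g1.png

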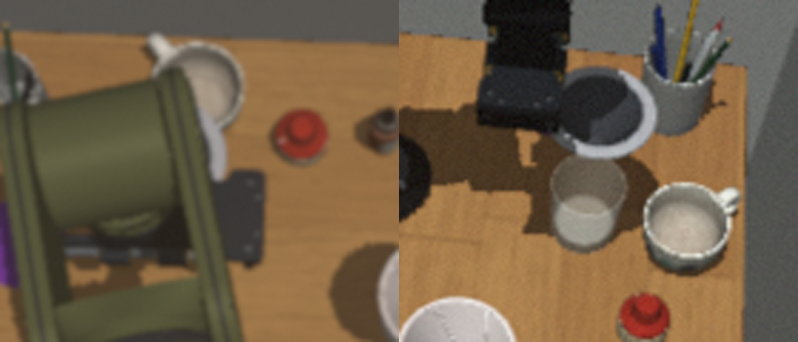

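```bash
python3 - <<'E'
from h import *
S=calibration("scene");q=lambda u,v:(290+(u-399)/2.85,110+v/2.85)
print(at(S,*q(605,112),.209),at(S,*q(588,186),.086),at(S,*q(584,229),.002))
E
```

```text
[0.61150148 0.19277786 0.209     ] [0.60576373 0.19084935 0.086     ] [0.60818814 0.19089106 0.002     ]
```

arm_command([
  {"jaw": 8,"xyz": [1.5,0,15],"angular": [0,0,0]},
  {"jaw": 8,"xyz": [0,0,20],"angular": [0,0,0]},
  {"jaw": 8,"xyz": [0,0,20],"angular": [0,0,0]},
  {"jaw": 8,"xyz": [0,0,15],"angular": [0,0,0]},
  {"jaw": 8,"xyz": [0,0,15],"angular": [0,0,0]},
  {"jaw": 8,"xyz": [0,0,10],"angular": [0,0,0]},
  {"jaw": 8,"xyz": [0,0,5],"angular": [0,0,0]},
  {"jaw": 8,"xyz": [0,0,0],"angular": [0,0,0]},
])

```text
time: 15.4
ee_pos: [0.5337, 0.1936, 0.101]
orientation: [0.0, -3.141, 0.0]
ft_force: [0.1, -0.3, 0.2]
grip_width: 0.188
grasp_force: 40.0
```

arm_command([
  {"jaw": 8,"xyz": [0,0,2],"angular": [0,0,0]},
  {"jaw": 8,"xyz": [0,0,2],"angular": [0,0,0]},
  {"jaw": 8,"xyz": [0,0,2],"angular": [0,0,0]},
  {"jaw": 8,"xyz": [0,0,0],"angular": [0,0,0]},
])

```text
time: 15.8
ee_pos: [0.5339, 0.1936, 0.0957]
orientation: [-0.0, 3.142, 0.0]
ft_force: [1.6, -0.0, -0.6]
grip_width: 0.188
grasp_force: 40.0
```

arm_command([
  {"jaw": 8,"xyz": [0,0,1.5],"angular": [0,0,0]},
  {"jaw": 8,"xyz": [0,0,1.5],"angular": [0,0,0]},
  {"jaw": 8,"xyz": [0,0,1],"angular": [0,0,0]},
  {"jaw": 8,"xyz": [0,0,0],"angular": [0,0,0]},
  {"jaw": 8,"xyz": [0,0,0],"angular": [0,0,0]},
])

```text
time: 16.3
ee_pos: [0.5342, 0.1936, 0.092]
orientation: [-0.0, 3.141, 0.0]
ft_force: [0.2, -1.0, 0.6]
grip_width: 0.186
grasp_force: 40.0
```

arm_command([
  {"jaw": 8,"xyz": [0,0,1],"angular": [0,0,0]},
  {"jaw": 8,"xyz": [0,0,1],"angular": [0,0,0]},
  {"jaw": 8,"xyz": [0,0,0],"angular": [0,0,0]},
  {"jaw": 8,"xyz": [0,0,0],"angular": [0,0,0]},
])

```text
time: 16.7
ee_pos: [0.5348, 0.1937, 0.0907]
orientation: [0.0, 3.139, 0.0]
ft_force: [0.1, -2.4, 4.7]
grip_width: 0.185
grasp_force: 40.0
```

```bash
python3 - <<'E'
from h import *
go((.5356,.194,.09),180)
g=grab_frame("scene");b=cv2.resize(g[120:220,310:430],None,fx=5,fy=5,interpolation=2)
cv2.imwrite("pics/g2.png",b[:,:,::-1])
E
```

```text
t 16.7 tcp [0.5348 0.1937 0.0907] psi 180.0 tilt 0.12 q6 -1.32 shift [-0.8  0.3  0.7] turn -0.0 F [ 0.1 -2.4  4.7] grip 17.6 40.0
```

View pics/g2.png

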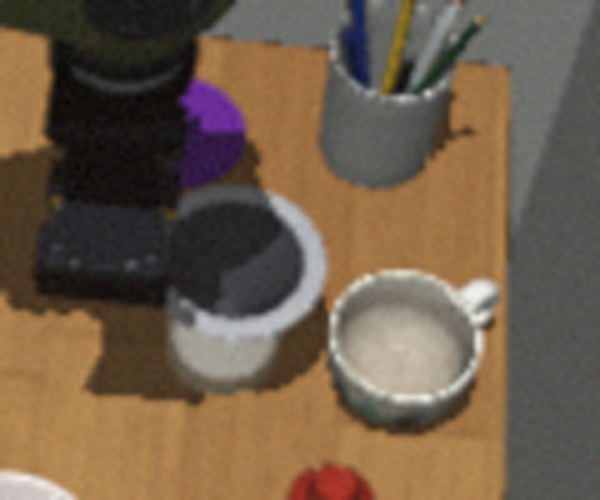

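The filter's cone is inside the glass mouth, contact at the expected height. Release.

arm_command([
  {"jaw": 20,"xyz": [0,0,0],"angular": [0,0,0]},
  {"jaw": 24,"xyz": [0,0,0],"angular": [0,0,0]},
  {"jaw": 32,"xyz": [0,0,0],"angular": [0,0,0]},
  {"jaw": 40,"xyz": [0,0,0],"angular": [0,0,0]},
  {"jaw": 40,"xyz": [0,0,-10],"angular": [0,0,0]},
  {"jaw": 40,"xyz": [0,0,-30],"angular": [0,0,0]},
  {"jaw": 40,"xyz": [0,0,-40],"angular": [0,0,0]},
  {"jaw": 40,"xyz": [0,0,-40],"angular": [0,0,0]},
  {"jaw": 40,"xyz": [0,0,-30],"angular": [0,0,0]},
  {"jaw": 40,"xyz": [0,0,0],"angular": [0,0,0]},
])

```text
time: 17.75
ee_pos: [0.5367, 0.1944, 0.2471]
orientation: [-0.0, 3.131, 0.005]
ft_force: [0.7, -0.3, 0.8]
grip_width: 0.421
grasp_force: 0.0
```

```bash
python3 - <<'E'
from h import *
go((.506,-.115,.24),93.5)
g=grab_frame("scene");b=cv2.resize(g[120:280,230:430],None,fx=3.75,fy=3.75,interpolation=2)
cv2.imwrite("pics/g3.png",b[:,:,::-1])
E
```

```text
t 17.8 tcp [0.5367 0.1944 0.2471] psi -180.0 tilt 0.65 q6 -1.32 shift [  30.9 -309.5    5.8] turn 86.5 F [ 0.7 -0.3  0.8] grip 40.0 0.0
```

View pics/g3.png

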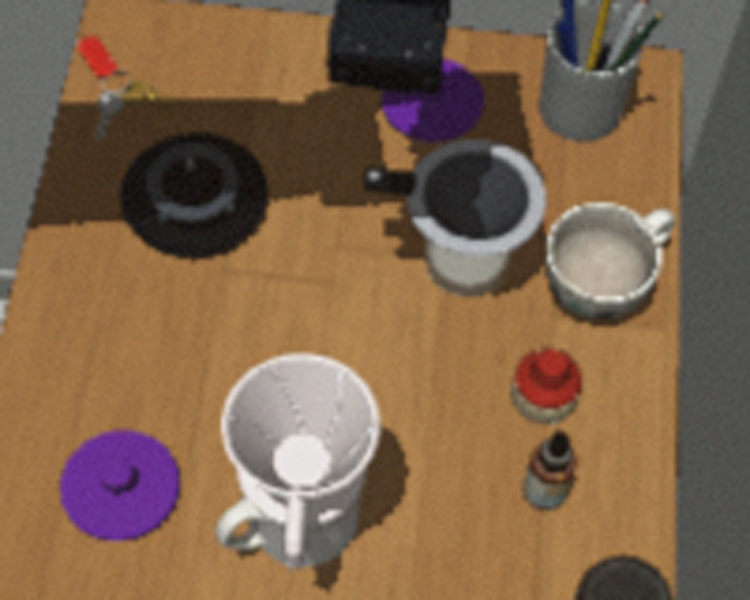

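Filter hangs upright in the glass. Dripper rim centre (301,424), handle at column 295. Move above the handle.

arm_command([
  {"jaw": 40,"xyz": [2,-20,0],"angular": [0,0,0]},
  {"jaw": 40,"xyz": [4,-40,0],"angular": [0,0,0]},
  {"jaw": 40,"xyz": [4,-40,0],"angular": [0,0,0]},
  {"jaw": 40,"xyz": [4,-40,0],"angular": [0,0,0]},
  {"jaw": 40,"xyz": [4,-40,0],"angular": [0,0,0]},
  {"jaw": 40,"xyz": [4,-40,0],"angular": [0,0,0]},
  {"jaw": 40,"xyz": [4,-40,0],"angular": [0,0,0]},
  {"jaw": 40,"xyz": [3,-30,0],"angular": [0,0,0]},
  {"jaw": 40,"xyz": [2,-20,0],"angular": [0,0,8]},
  {"jaw": 40,"xyz": [0,0,0],"angular": [0,0,8]},
])

```text
time: 18.8
ee_pos: [0.5017, -0.1184, 0.2379]
orientation: [-0.451, -3.106, -0.0]
ft_force: [0.2, -0.4, 0.1]
grip_width: 0.419
grasp_force: 0.0
```

arm_command([
  {"jaw": 40,"xyz": [0,0,0],"angular": [0,0,8]},
  {"jaw": 40,"xyz": [0,0,0],"angular": [0,0,8]},
  {"jaw": 40,"xyz": [0,0,0],"angular": [0,0,8]},
  {"jaw": 40,"xyz": [0,0,0],"angular": [0,0,8]},
  {"jaw": 40,"xyz": [0,0,0],"angular": [0,0,8]},
  {"jaw": 40,"xyz": [0,0,0],"angular": [0,0,8]},
  {"jaw": 40,"xyz": [0,0,0],"angular": [0,0,8]},
  {"jaw": 40,"xyz": [0,0,0],"angular": [0,0,8]},
  {"jaw": 40,"xyz": [0,0,0],"angular": [0,0,6.5]},
  {"jaw": 40,"xyz": [0,0,0],"angular": [0,0,0]},
])

```text
time: 19.8
ee_pos: [0.5021, -0.1161, 0.238]
orientation: [-2.15, -2.287, 0.002]
ft_force: [-0.1, -0.5, 0.3]
grip_width: 0.421
grasp_force: 0.0
```

```bash
python3 - <<'E'
from h import *
go((.506,-.115,.24),93.5)
c=calibration("wrist");np.save("w4.npy",c,allow_pickle=True)
f=grab_frame("wrist");cv2.imwrite("pics/w4.png",f[:,:,::-1])
E
```

```text
t 19.8 tcp [ 0.5021 -0.1161  0.238 ] psi 93.5 tilt 0.16 q6 -0.39 shift [ 0.9  3.9 -2. ] turn 0.0 F [-0.1 -0.5  0.3] grip 40.0 0.0
```

View pics/w4.png

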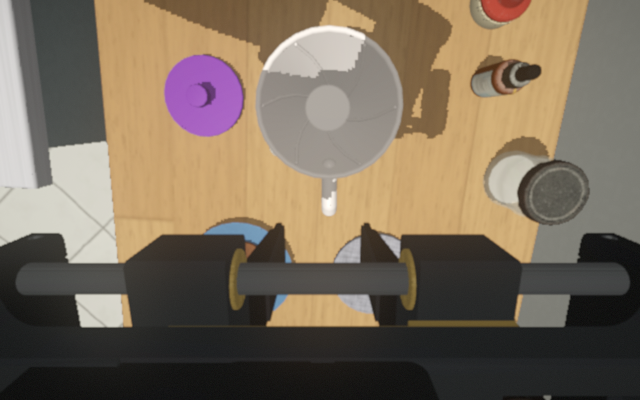

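Dripper rim centre (330,102), handle from (330,180) to (329,214), nearly straight along the tool's x.

```bash
python3 - <<'E'
from h import *
c=np.load("w4.npy",allow_pickle=True).item()
a=at(c,330,102,.164)
for u,v,z in[(330,102,.164),(330,182,.156),(329,205,.156),(329,214,.156)]:
    p=at(c,u,v,z);d=p-a;print(p.round(4),np.hypot(*d[:2]).round(4),np.degrees(np.arctan2(d[1],d[0])).round(1))
E
```

```text
[ 0.5014 -0.0394  0.164 ] 0.0 0.0
[ 0.5054 -0.0972  0.156 ] 0.0579 -86.0
[ 0.5059 -0.1152  0.156 ] 0.0759 -86.7
[ 0.5064 -0.1224  0.156 ] 0.0831 -86.6
```

arm_command([
  {"jaw": 40,"xyz": [2.4,4.5,15],"angular": [0,0,0]},
  {"jaw": 40,"xyz": [0,0,25],"angular": [0,0,0]},
  {"jaw": 40,"xyz": [0,0,25],"angular": [0,0,0]},
  {"jaw": 40,"xyz": [0,0,20],"angular": [0,0,0]},
  {"jaw": 40,"xyz": [0,0,15],"angular": [0,0,0]},
  {"jaw": 40,"xyz": [0,0,10],"angular": [0,0,0]},
  {"jaw": 40,"xyz": [0,0,4],"angular": [0,0,0]},
  {"jaw": 40,"xyz": [0,0,0],"angular": [0,0,0]},
  {"jaw": 30,"xyz": [0,0,0],"angular": [0,0,0]},
  {"jaw": 20,"xyz": [0,0,0],"angular": [0,0,0]},
])

```text
time: 20.85
ee_pos: [0.5081, -0.1139, 0.1269]
orientation: [2.151, 2.287, 0.001]
ft_force: [-0.0, -0.2, 0.2]
grip_width: 0.305
grasp_force: 0.0
```

arm_command([
  {"jaw": 14,"xyz": [0,0,0],"angular": [0,0,0]},
  {"jaw": 10,"xyz": [0,0,0],"angular": [0,0,0]},
  {"jaw": 4,"xyz": [0,0,0],"angular": [0,0,0]},
  {"jaw": 4,"xyz": [0,0,0],"angular": [0,0,0]},
  {"jaw": 4,"xyz": [0,0,0],"angular": [0,0,0]},
  {"jaw": 4,"xyz": [0,0,0],"angular": [0,0,0]},
], newtons=60)

```text
time: 21.45
ee_pos: [0.5074, -0.1138, 0.126]
orientation: [2.152, 2.288, -0.0]
ft_force: [-1.4, 0.1, 3.3]
grip_width: 0.118
grasp_force: 59.9
```

arm_command([
  {"jaw": 4,"xyz": [0,0,-3],"angular": [0,0,0]},
  {"jaw": 4,"xyz": [0,0,-5],"angular": [0,0,0]},
  {"jaw": 4,"xyz": [0,0,-8],"angular": [0,0,0]},
  {"jaw": 4,"xyz": [0,0,-10],"angular": [0,0,0]},
  {"jaw": 4,"xyz": [0,0,-10],"angular": [0,0,0]},
  {"jaw": 4,"xyz": [0,0,-10],"angular": [0,0,0]},
  {"jaw": 4,"xyz": [0,0,-8],"angular": [0,0,0]},
  {"jaw": 4,"xyz": [0,0,-4],"angular": [0,0,0]},
  {"jaw": 4,"xyz": [0,0,0],"angular": [0,0,0]},
  {"jaw": 4,"xyz": [0,0,0],"angular": [0,0,0]},
])

```text
time: 22.45
ee_pos: [0.5071, -0.1136, 0.1834]
orientation: [-2.152, -2.288, 0.0]
ft_force: [-0.2, 0.6, -2.1]
grip_width: 0.121
grasp_force: 59.9
```

```bash
python3 - <<'E'
from h import *
go((.3755+.0054,.2255-.072,.15),93.5)
c=calibration("wrist");np.save("w5.npy",c,allow_pickle=True)
f=grab_frame("wrist");g=grab_frame("scene")
a=f[0:240,200:440];b=cv2.resize(g[180:300,250:370],(480,480),interpolation=2)
cv2.imwrite("pics/w5.png",np.hstack([cv2.resize(a,(320,320)),b[:320,:]])[:,:,::-1])
E
```

```text
t 22.4 tcp [ 0.5071 -0.1136  0.1834] psi 93.5 tilt 0.03 q6 -0.38 shift [ 274.4 -109.6   33.5] turn 0.0 F [-0.2  0.6 -2.1] grip 11.5 59.9
```

View pics/w5.png

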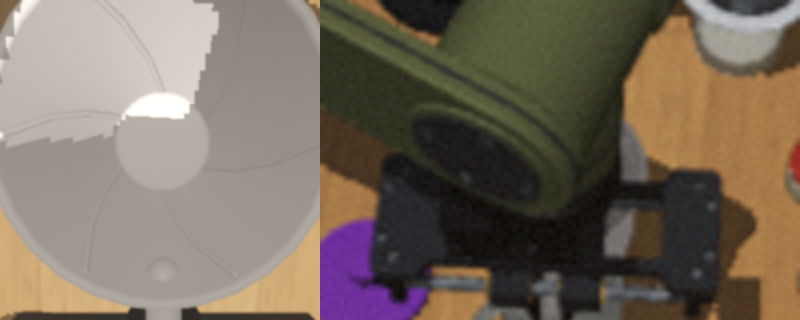

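arm_command([
  {"jaw": 4,"xyz": [10,-4,0],"angular": [0,0,0]},
  {"jaw": 4,"xyz": [20,-8,0],"angular": [0,0,0]},
  {"jaw": 4,"xyz": [30,-12,0],"angular": [0,0,0]},
  {"jaw": 4,"xyz": [35,-14,0],"angular": [0,0,0]},
  {"jaw": 4,"xyz": [35,-14,0],"angular": [0,0,0]},
  {"jaw": 4,"xyz": [35,-14,0],"angular": [0,0,0]},
  {"jaw": 4,"xyz": [35,-14,0],"angular": [0,0,0]},
  {"jaw": 4,"xyz": [30,-12,0],"angular": [0,0,0]},
  {"jaw": 4,"xyz": [25,-10,0],"angular": [0,0,0]},
  {"jaw": 4,"xyz": [14,-6,0],"angular": [0,0,0]},
])

```text
time: 23.55
ee_pos: [0.3812, 0.15, 0.1833]
orientation: [-2.149, -2.29, 0.0]
ft_force: [0.7, -0.4, -3.1]
grip_width: 0.126
grasp_force: 59.9
```

arm_command([
  {"jaw": 4,"xyz": [5.4,-1.6,10],"angular": [0,0,0]},
  {"jaw": 4,"xyz": [0,0,20],"angular": [0,0,0]},
  {"jaw": 4,"xyz": [0,0,20],"angular": [0,0,0]},
  {"jaw": 4,"xyz": [0,0,15],"angular": [0,0,0]},
  {"jaw": 4,"xyz": [0,0,15],"angular": [0,0,0]},
  {"jaw": 4,"xyz": [0,0,0],"angular": [0,0,0]},
  {"jaw": 4,"xyz": [0,0,0],"angular": [0,0,0]},
])

```text
time: 24.25
ee_pos: [0.3807, 0.1532, 0.1031]
orientation: [-2.153, -2.287, 0.002]
ft_force: [-0.7, 0.4, -1.6]
grip_width: 0.122
grasp_force: 59.9
```

```bash
python3 - <<'E'
from h import *
go((.381,.1536,.063),93.5)
g=grab_frame("scene");f=grab_frame("top")
b=cv2.resize(g[110:240,230:330],(450,585),interpolation=2);a=cv2.resize(f[200:304,210:290],(340,442),interpolation=2)
b[:442,:0]=0
cv2.imwrite("pics/d1.png",np.hstack([b,cv2.copyMakeBorder(a,0,143,0,0,0)])[:,:,::-1])
E
```

```text
t 24.2 tcp [0.3807 0.1532 0.1031] psi 93.5 tilt 0.08 q6 0.19 shift [ 0.4  0.4 40.1] turn -0.0 F [-0.7  0.4 -1.6] grip 11.5 59.9
```

View pics/d1.png

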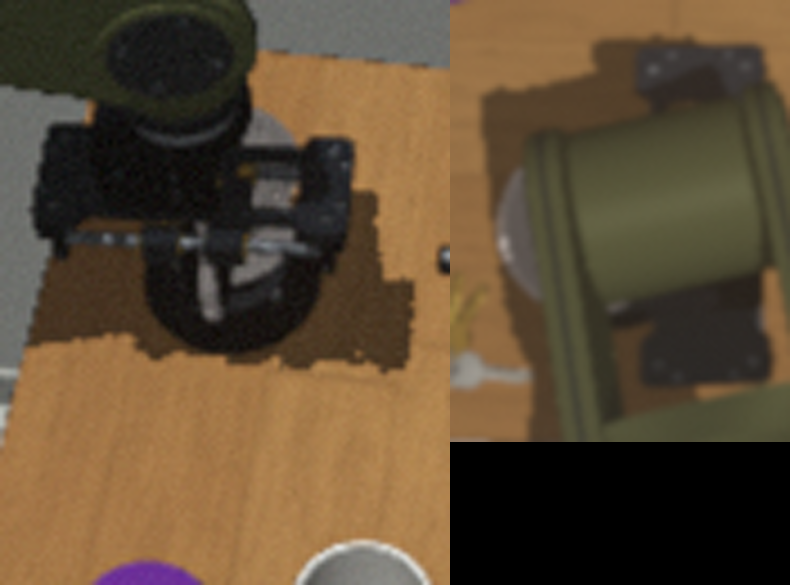

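The dripper is over the stand, partly hidden by the arm. Lower slowly, watching the force.

arm_command([
  {"jaw": 4,"xyz": [0.4,0.4,8],"angular": [0,0,0]},
  {"jaw": 4,"xyz": [0,0,10],"angular": [0,0,0]},
  {"jaw": 4,"xyz": [0,0,8],"angular": [0,0,0]},
  {"jaw": 4,"xyz": [0,0,4],"angular": [0,0,0]},
  {"jaw": 4,"xyz": [0,0,2],"angular": [0,0,0]},
  {"jaw": 4,"xyz": [0,0,2],"angular": [0,0,0]},
  {"jaw": 4,"xyz": [0,0,0],"angular": [0,0,0]},
])

```text
time: 25.05
ee_pos: [0.3815, 0.1539, 0.0696]
orientation: [-2.152, -2.288, 0.0]
ft_force: [0.6, -0.9, -2.1]
grip_width: 0.124
grasp_force: 59.9
```

arm_command([
  {"jaw": 4,"xyz": [0,0,1.5],"angular": [0,0,0]},
  {"jaw": 4,"xyz": [0,0,1.5],"angular": [0,0,0]},
  {"jaw": 4,"xyz": [0,0,1],"angular": [0,0,0]},
  {"jaw": 4,"xyz": [0,0,0],"angular": [0,0,0]},
])

```text
time: 25.45
ee_pos: [0.3814, 0.1539, 0.0655]
orientation: [-2.152, -2.288, 0.0]
ft_force: [0.3, -0.0, -3.2]
grip_width: 0.122
grasp_force: 59.9
```

Spout is in the ring without contact.

arm_command([
  {"jaw": 4,"xyz": [0,0,1],"angular": [0,0,0]},
  {"jaw": 4,"xyz": [0,0,1],"angular": [0,0,0]},
  {"jaw": 4,"xyz": [0,0,1],"angular": [0,0,0]},
  {"jaw": 4,"xyz": [0,0,0],"angular": [0,0,0]},
])

```text
time: 25.85
ee_pos: [0.3814, 0.1539, 0.0625]
orientation: [-2.152, -2.288, 0.0]
ft_force: [0.8, -0.3, -2.0]
grip_width: 0.124
grasp_force: 59.9
```

arm_command([
  {"jaw": 4,"xyz": [0,0,0.7],"angular": [0,0,0]},
  {"jaw": 4,"xyz": [0,0,0.7],"angular": [0,0,0]},
  {"jaw": 4,"xyz": [0,0,0],"angular": [0,0,0]},
  {"jaw": 4,"xyz": [0,0,0],"angular": [0,0,0]},
])

```text
time: 26.25
ee_pos: [0.3819, 0.1539, 0.0623]
orientation: [2.152, 2.288, 0.0]
ft_force: [-2.6, -2.3, 5.2]
grip_width: 0.12
grasp_force: 59.9
```

Contact at the expected height; release and rise.

arm_command([
  {"jaw": 13,"xyz": [0,0,0],"angular": [0,0,0]},
  {"jaw": 16,"xyz": [0,0,0],"angular": [0,0,0]},
  {"jaw": 25,"xyz": [0,0,0],"angular": [0,0,0]},
  {"jaw": 36,"xyz": [0,0,0],"angular": [0,0,0]},
  {"jaw": 40,"xyz": [0,0,-8],"angular": [0,0,0]},
  {"jaw": 40,"xyz": [0,0,-20],"angular": [0,0,0]},
  {"jaw": 40,"xyz": [0,0,-35],"angular": [0,0,0]},
  {"jaw": 40,"xyz": [0,0,-40],"angular": [0,0,0]},
  {"jaw": 40,"xyz": [0,0,-40],"angular": [0,0,0]},
  {"jaw": 40,"xyz": [0,0,-20],"angular": [0,0,0]},
])

```text
time: 27.25
ee_pos: [0.383, 0.1544, 0.2292]
orientation: [2.15, 2.286, 0.009]
ft_force: [0.4, 1.3, -0.9]
grip_width: 0.425
grasp_force: 0.0
```

```bash
python3 - <<'E'
from h import *
go((.459,-.083,.225),43)
E
```

```text
t 27.2 tcp [0.383  0.1544 0.2292] psi 93.5 tilt 0.39 q6 0.19 shift [-241.6   61.4    4.3] turn 50.5 F [ 0.4  1.3 -0.9] grip 40.4 0.0
```

arm_command([
  {"jaw": 40,"xyz": [-15,4,0],"angular": [0,0,0]},
  {"jaw": 40,"xyz": [-30,8,0],"angular": [0,0,0]},
  {"jaw": 40,"xyz": [-40,10,0],"angular": [0,0,0]},
  {"jaw": 40,"xyz": [-40,10,0],"angular": [0,0,0]},
  {"jaw": 40,"xyz": [-40,10,0],"angular": [0,0,0]},
  {"jaw": 40,"xyz": [-40,10,0],"angular": [0,0,0]},
  {"jaw": 40,"xyz": [-25,6,0],"angular": [0,0,0]},
  {"jaw": 40,"xyz": [-12,3,0],"angular": [0,0,6]},
  {"jaw": 40,"xyz": [0,0,0],"angular": [0,0,8]},
  {"jaw": 40,"xyz": [0,0,0],"angular": [0,0,8]},
])

```text
time: 28.25
ee_pos: [0.4572, -0.0846, 0.2247]
orientation: [2.556, 1.826, 0.0]
ft_force: [-0.3, -0.8, -0.0]
grip_width: 0.423
grasp_force: 0.0
```

arm_command([
  {"jaw": 40,"xyz": [0,0,0],"angular": [0,0,8]},
  {"jaw": 40,"xyz": [0,0,0],"angular": [0,0,8]},
  {"jaw": 40,"xyz": [0,0,0],"angular": [0,0,8]},
  {"jaw": 40,"xyz": [0,0,0],"angular": [0,0,4.5]},
  {"jaw": 40,"xyz": [-20,0,-20],"angular": [0,0,0]},
  {"jaw": 40,"xyz": [-20,0,-20],"angular": [0,0,0]},
  {"jaw": 40,"xyz": [0,0,0],"angular": [0,0,0]},
  {"jaw": 40,"xyz": [0,0,0],"angular": [0,0,0]},
])

```text
time: 29.05
ee_pos: [0.4282, -0.1113, 0.2648]
orientation: [2.923, 1.15, 0.002]
ft_force: [-1.1, -0.3, -0.9]
grip_width: 0.419
grasp_force: 0.0
```

```bash
python3 - <<'E'
from h import *
go((.459,-.083,.065),43)
for n in("wrist","scene","top"):
    c=calibration(n);f=grab_frame(n);np.savez(f"m_{n}.npz",f=f);np.save(f"m_{n}.npy",c,allow_pickle=True)
    h=cv2.cvtColor(f,cv2.COLOR_RGB2HSV)
    m=cv2.inRange(h,(0,0,95),(179,60,255))
    k,l,st,ce=cv2.connectedComponentsWithStats(m)
    # expected mug centre at z=.094
    ff=200/np.tan(np.radians(c["vfov"]/2))
    pr=lambda X:(lambda q:(ff*q[0]/q[2]+c["cx"],ff*q[1]/q[2]+c["cy"]))(c["R"]@np.array(X)+c["t"])
    print(n,"mug rim exp",np.round(pr((.502,-.042,.094)),1),"handle top exp",np.round(pr((.459,-.082,.084)),1))
    for i in range(1,k):
        if st[i,4]>120:print(st[i],ce[i].round(1))
E
```

```text
t 29.1 tcp [ 0.4282 -0.1113  0.2648] psi 43.0 tilt 0.1 q6 0.45 shift [ 41.6   0.  199.9] turn -0.0 F [-1.1 -0.3 -0.9] grip 39.8 0.0
wrist mug rim exp [323.4  77.7] handle top exp [323.3 139.4]
[   0    0  120   48 4087] [57.3 19.8]
[ 584    0   56   71 2016] [620.5  23.1]
[ 279   32   86  119 6544] [322.   80.8]
[    0    79   189   185 17108] [ 67.7 190.6]
[ 574   85   66  159 6903] [614. 158.]
[ 435  110   90   89 6225] [479.2 153.8]
[335 204  99  60 215] [373.  224.4]
[ 277  272   76   19 1074] [315.5 281. ]
[323 293  26  34 497] [335.3 308. ]
[266 302  38  25 523] [282.  317.9]
[501 395  51   5 251] [526. 397.]
scene mug rim exp [310.1 243.9] handle top exp [291.6 257.8]
[   67     0   404   165 37173] [297.2  53.9]
[    0    65   202   335 37428] [ 75.8 270.9]
[202 129  34  28 520] [218.3 142.7]
[278 147  20  34 357] [288.4 165.3]
[339 157  37  41 591] [356.1 177.8]
[ 143  161   89   90 1934] [197.5 199.1]
[375 174  35  29 741] [391.3 187.3]
[288 230  39  41 881] [309.8 251.5]
[381 282  24  19 198] [389.9 293.6]
[ 308  312   44   45 1554] [329.6 334.2]
[197 318  30  51 304] [213.  339.8]
[356 359  17  41 298] [361.5 382. ]
top mug rim exp [350.4 207. ] handle top exp [365.1 224.4]
[ 240  111   45   74 1520] [264.4 144.3]
[186 116  19  23 152] [195.5 125.2]
[439 119  45  42 758] [454.4 144.6]
[362 126  21  17 158] [370.4 136. ]
[  148   152   206   248 11761] [225.4 325.5]
[483 153 157  12 614] [559.6 160. ]
[  402   162   238   238 35797] [547.1 309. ]
[402 168  38  29 622] [423.  179.4]
[335 191  33  39 788] [350.7 208.9]
[485 203  19  45 461] [490.8 228.3]
[ 223  232   56   43 1508] [245.8 252.7]
```

```bash
python3 - <<'E'
from h import *
f=np.load("m_wrist.npz")["f"];c=np.load("m_wrist.npy",allow_pickle=True).item()
m=cv2.inRange(cv2.cvtColor(f,cv2.COLOR_RGB2HSV),(0,0,95),(179,60,255));k,l,st,ce=cv2.connectedComponentsWithStats(m)
i=l[80,285] or l[80,322];M=l==i
for v in range(32,152,6):
    x=np.where(M[v])[0];print(v,x.min(),x.max(),len(x),end=" | ")
print()
for u,v,z in[(322,75,.094),(322,135,.084),(322,150,.07)]:
    p=at(c,u,v,z);d=p-[.502,-.042,0];print(p.round(4),np.hypot(*d[:2]).round(4),np.degrees(np.arctan2(d[1],d[0])).round(1))
E
```

```text
32 321 325 5 | 38 303 344 42 | 44 294 351 58 | 50 289 356 68 | 56 285 360 76 | 62 282 363 82 | 68 280 364 85 | 74 279 364 86 | 80 279 364 86 | 86 280 364 85 | 92 281 362 82 | 98 284 360 77 | 104 287 357 71 | 110 292 353 62 | 116 299 345 47 | 122 310 332 23 | 128 314 327 14 | 134 315 326 12 | 140 315 325 11 | 146 315 325 11 | 
[ 0.5029 -0.0394  0.094 ] 0.0027 71.1
[ 0.4614 -0.078   0.084 ] 0.0543 -138.4
[ 0.4492 -0.0893  0.07  ] 0.0709 -138.1
```

```bash
python3 - <<'E'
from h import *
c=np.load("m_wrist.npy",allow_pickle=True).item()
a=at(c,321.7,76.5,.094);print(a)
for u,v,z in[(320.5,134,.083),(320.4,139,.083),(320,143,.083)]:
    p=at(c,u,v,z);d=p-a;print(p.round(4),np.hypot(*d[:2]).round(4),np.degrees(np.arctan2(d[1],d[0])).round(1))
go((.459,-.0815,.065),43)
E
```

```text
[ 0.50170314 -0.0401253   0.094     ]
[ 0.461  -0.0763  0.083 ] 0.0544 -138.4
[ 0.4572 -0.0796  0.083 ] 0.0595 -138.4
[ 0.454  -0.0821  0.083 ] 0.0635 -138.7
t 29.2 tcp [ 0.4277 -0.1106  0.263 ] psi 43.0 tilt 0.11 q6 0.44 shift [ 42.9   0.4 198. ] turn 0.0 F [-1.1  0.6  0.7] grip 39.9 0.0
```

arm_command([
  {"jaw": 40,"xyz": [20,-0.8,25],"angular": [0,0,1.4]},
  {"jaw": 40,"xyz": [22.6,-0.8,35],"angular": [0,0,0]},
  {"jaw": 40,"xyz": [0,0,40],"angular": [0,0,0]},
  {"jaw": 40,"xyz": [0,0,35],"angular": [0,0,0]},
  {"jaw": 40,"xyz": [0,0,25],"angular": [0,0,0]},
  {"jaw": 40,"xyz": [0,0,20],"angular": [0,0,0]},
  {"jaw": 40,"xyz": [0,0,15],"angular": [0,0,0]},
  {"jaw": 40,"xyz": [0,0,10],"angular": [0,0,0]},
  {"jaw": 40,"xyz": [0,0,5],"angular": [0,0,0]},
  {"jaw": 40,"xyz": [0,0,0],"angular": [0,0,0]},
])

```text
time: 30.2
ee_pos: [0.4579, -0.081, 0.0535]
orientation: [-2.936, -1.116, 0.002]
ft_force: [0.1, -0.8, 0.7]
grip_width: 0.42
grasp_force: 0.0
```

arm_command([
  {"jaw": 30,"xyz": [0,0,0],"angular": [0,0,0]},
  {"jaw": 20,"xyz": [0,0,0],"angular": [0,0,0]},
  {"jaw": 15,"xyz": [0,0,0],"angular": [0,0,0]},
  {"jaw": 12,"xyz": [0,0,0],"angular": [0,0,0]},
  {"jaw": 8,"xyz": [0,0,0],"angular": [0,0,0]},
  {"jaw": 4,"xyz": [0,0,0],"angular": [0,0,0]},
  {"jaw": 4,"xyz": [0,0,0],"angular": [0,0,0]},
  {"jaw": 4,"xyz": [0,0,0],"angular": [0,0,0]},
], newtons=60)

```text
time: 31.0
ee_pos: [0.4585, -0.0814, 0.0547]
orientation: [2.937, 1.116, 0.0]
ft_force: [-1.1, 0.6, 4.6]
grip_width: 0.12
grasp_force: 60.0
```

arm_command([
  {"jaw": 4,"xyz": [0,0,-3],"angular": [0,0,0]},
  {"jaw": 4,"xyz": [0,0,-5],"angular": [0,0,0]},
  {"jaw": 4,"xyz": [0,0,-8],"angular": [0,0,0]},
  {"jaw": 4,"xyz": [0,0,-10],"angular": [0,0,0]},
  {"jaw": 4,"xyz": [0,0,-10],"angular": [0,0,0]},
  {"jaw": 4,"xyz": [0,0,-9],"angular": [0,0,0]},
  {"jaw": 4,"xyz": [0,0,-5],"angular": [0,0,0]},
  {"jaw": 4,"xyz": [0,0,0],"angular": [0,0,0]},
])

```text
time: 31.8
ee_pos: [0.4591, -0.0816, 0.1056]
orientation: [2.935, 1.115, 0.003]
ft_force: [-0.2, -0.2, -2.8]
grip_width: 0.121
grasp_force: 60.0
```

```bash
python3 - <<'E'
from h import *
go((.534,-.2854,.085),41.6)
c=calibration("wrist");f=grab_frame("wrist")
m=cv2.inRange(cv2.cvtColor(f,cv2.COLOR_RGB2HSV),(0,0,95),(179,60,255));k,l,st,ce=cv2.connectedComponentsWithStats(m)
for i in range(1,k):
    if st[i,4]>1000:print(st[i],ce[i].round(1))
ff=200/np.tan(np.radians(c["vfov"]/2));s=get_state();b=s["ee_pos"]+[.0435,.0399,0.0395]
q=c["R"]@b+c["t"];print("exp rim centre",ff*q[0]/q[2]+c["cx"],ff*q[1]/q[2]+c["cy"],"r px",ff*.041/q[2])
E
```

```text
t 31.8 tcp [ 0.4591 -0.0816  0.1056] psi 41.6 tilt 0.14 q6 0.55 shift [-79.4 202.1  20.9] turn 0.0 F [-0.2 -0.2 -2.8] grip 11.5 60.0
[  215    22   215   241 37278] [322.4 132.5]
[  492   156   139   108 11333] [558.9 210. ]
exp rim centre 322.9374473023043 135.32564109000364 r px 107.52155896908488
```

arm_command([
  {"jaw": 4,"xyz": [-4,10,0],"angular": [0,0,0]},
  {"jaw": 4,"xyz": [-8,20,0],"angular": [0,0,0]},
  {"jaw": 4,"xyz": [-11,28,0],"angular": [0,0,0]},
  {"jaw": 4,"xyz": [-12,30,0],"angular": [0,0,0]},
  {"jaw": 4,"xyz": [-12,30,0],"angular": [0,0,0]},
  {"jaw": 4,"xyz": [-12,30,0],"angular": [0,0,0]},
  {"jaw": 4,"xyz": [-10,26,0],"angular": [0,0,0]},
  {"jaw": 4,"xyz": [-7,18,0],"angular": [0,0,0]},
  {"jaw": 4,"xyz": [-3.4,10,0],"angular": [0,0,0]},
  {"jaw": 4,"xyz": [0,0,5],"angular": [0,0,0]},
])

```text
time: 32.85
ee_pos: [0.5337, -0.2868, 0.0993]
orientation: [2.937, 1.113, 0.001]
ft_force: [-0.1, -0.5, -2.2]
grip_width: 0.126
grasp_force: 60.0
```

arm_command([
  {"jaw": 4,"xyz": [0,0,10],"angular": [0,0,0]},
  {"jaw": 4,"xyz": [0,0,10],"angular": [0,0,0]},
  {"jaw": 4,"xyz": [0,0,5],"angular": [0,0,0]},
  {"jaw": 4,"xyz": [0,0,3],"angular": [0,0,0]},
  {"jaw": 4,"xyz": [0,0,0],"angular": [0,0,0]},
  {"jaw": 4,"xyz": [0,0,0],"angular": [0,0,0]},
])

```text
time: 33.45
ee_pos: [0.5333, -0.285, 0.0716]
orientation: [2.936, 1.116, 0.001]
ft_force: [0.6, -0.0, -2.0]
grip_width: 0.122
grasp_force: 60.0
```

```bash
python3 - <<'E'
from h import *
go((.534,-.2854,.0625),41.6)
E
```

```text
t 33.5 tcp [ 0.5333 -0.285   0.0716] psi 41.6 tilt 0.03 q6 0.26 shift [0.3 0.7 9.1] turn 0.0 F [ 0.6 -0.  -2. ] grip 11.6 60.0
```

arm_command([
  {"jaw": 4,"xyz": [0,0,2],"angular": [0,0,0]},
  {"jaw": 4,"xyz": [0,0,2],"angular": [0,0,0]},
  {"jaw": 4,"xyz": [0,0,2],"angular": [0,0,0]},
  {"jaw": 4,"xyz": [0,0,1],"angular": [0,0,0]},
  {"jaw": 4,"xyz": [0,0,1],"angular": [0,0,0]},
  {"jaw": 4,"xyz": [0,0,0],"angular": [0,0,0]},
  {"jaw": 4,"xyz": [0,0,0],"angular": [0,0,0]},
])

```text
time: 34.15
ee_pos: [0.5331, -0.2852, 0.0633]
orientation: [2.937, 1.116, -0.0]
ft_force: [0.5, 0.9, -2.6]
grip_width: 0.124
grasp_force: 60.0
```

arm_command([
  {"jaw": 4,"xyz": [0,0,0.7],"angular": [0,0,0]},
  {"jaw": 4,"xyz": [0,0,0.7],"angular": [0,0,0]},
  {"jaw": 4,"xyz": [0,0,0],"angular": [0,0,0]},
  {"jaw": 4,"xyz": [0,0,0],"angular": [0,0,0]},
])

```text
time: 34.55
ee_pos: [0.5333, -0.2854, 0.0627]
orientation: [2.936, 1.115, 0.0]
ft_force: [-3.3, 1.0, 3.4]
grip_width: 0.121
grasp_force: 60.0
```

Contact; release and withdraw.

arm_command([
  {"jaw": 13,"xyz": [0,0,0],"angular": [0,0,0]},
  {"jaw": 16,"xyz": [0,0,0],"angular": [0,0,0]},
  {"jaw": 25,"xyz": [0,0,0],"angular": [0,0,0]},
  {"jaw": 36,"xyz": [0,0,0],"angular": [0,0,0]},
  {"jaw": 40,"xyz": [0,0,-8],"angular": [0,0,0]},
  {"jaw": 40,"xyz": [0,0,-20],"angular": [0,0,0]},
  {"jaw": 40,"xyz": [0,0,-35],"angular": [0,0,0]},
  {"jaw": 40,"xyz": [0,0,-40],"angular": [0,0,0]},
  {"jaw": 40,"xyz": [0,0,-40],"angular": [0,0,0]},
  {"jaw": 40,"xyz": [0,0,-40],"angular": [0,0,0]},
])

```text
time: 35.55
ee_pos: [0.533, -0.285, 0.2472]
orientation: [2.936, 1.116, 0.001]
ft_force: [0.3, -0.8, -0.1]
grip_width: 0.418
grasp_force: 0.0
```

arm_command([
  {"jaw": 40,"xyz": [-30,0,-10],"angular": [0,0,0]},
  {"jaw": 40,"xyz": [-40,30,0],"angular": [0,0,0]},
  {"jaw": 40,"xyz": [-40,30,0],"angular": [0,0,0]},
  {"jaw": 40,"xyz": [-40,30,0],"angular": [0,0,0]},
  {"jaw": 40,"xyz": [-40,30,0],"angular": [0,0,0]},
  {"jaw": 40,"xyz": [-30,20,0],"angular": [0,0,0]},
  {"jaw": 40,"xyz": [0,0,0],"angular": [0,0,0]},
  {"jaw": 40,"xyz": [0,0,0],"angular": [0,0,0]},
  {"jaw": 40,"xyz": [0,0,0],"angular": [0,0,0]},
])

```text
time: 36.45
ee_pos: [0.462, -0.535, 0.2552]
orientation: [-2.936, -1.117, -0.001]
ft_force: [-0.1, -0.7, 0.4]
grip_width: 0.42
grasp_force: 0.0
```

```bash
python3 - <<'E'
from h import *
go((.4,-.4,.3))
def pr(c,X):
    ff=200/np.tan(np.radians(c["vfov"]/2));q=c["R"]@np.array(X)+c["t"];return np.array((ff*q[0]/q[2]+c["cx"],ff*q[1]/q[2]+c["cy"])),ff/q[2]
for n in("top","scene"):
    c=calibration(n);f=grab_frame(n);h=cv2.cvtColor(f,cv2.COLOR_RGB2HSV);g=cv2.GaussianBlur(cv2.cvtColor(f,cv2.COLOR_RGB2GRAY),(3,3),0)
    cv2.imwrite(f"pics/fin_{n}.png",f[:,:,::-1])
    # fit circle of given radius at given height: maximise mean radial gradient over (x,y)
    gx=cv2.Sobel(g,cv2.CV_32F,1,0);gy=cv2.Sobel(g,cv2.CV_32F,0,1);mag=np.hypot(gx,gy)
    a=np.linspace(0,2*np.pi,72,endpoint=False)
    for nm,x0,y0,z,r in(("mug rim",.5775,-.2455,.102,.041),("coaster",.5775,-.2455,.008,.056),("dripper rim",.3757,.2254,.1,.052),("tray",.3757,.2254,.006,.062),("filter",.605,.193,.099,.053),("lid",.406,-.25,.016,.0445),("saucer",.406,-.25,.014,.068),("timer",.6738,.079,.04,.026)):
        best=(0,)
        for dx in np.arange(-.016,.0161,.001):
            for dy in np.arange(-.016,.0161,.001):
                P=np.array([x0+dx+r*np.cos(a),y0+dy+r*np.sin(a),np.full(72,z)]);q=c["R"]@P+c["t"][:,None];ff=200/np.tan(np.radians(c["vfov"]/2))
                u=(ff*q[0]/q[2]+c["cx"]).astype(np.float32);v=(ff*q[1]/q[2]+c["cy"]).astype(np.float32)
                s=np.minimum(cv2.remap(mag,u[None],v[None],1),150).mean()
                if s>best[0]:best=(s,x0+dx,y0+dy)
        print(n,nm,np.round(best,4))
E
```

```text
t 36.5 tcp [ 0.462  -0.535   0.2552] psi 41.7 tilt 0.02 q6 -0.09 shift [  43.4 -142.1  -44.8] turn 0 F [-0.1 -0.7  0.4] grip 39.9 0.0
top mug rim [133.4456   0.5755  -0.2435]
top coaster [74.0291  0.5825 -0.2575]
top dripper rim [146.3112   0.3777   0.2254]
top tray [124.6643   0.3767   0.2294]
top filter [117.1968   0.606    0.193 ]
top lid [40.8441  0.406  -0.25  ]
top saucer [44.0839  0.407  -0.249 ]
top timer [9.28726e+01 6.70800e-01 8.30000e-02]
scene mug rim [142.8988   0.5805  -0.2465]
scene coaster [86.0382  0.5825 -0.2415]
scene dripper rim [149.8966   0.3757   0.2254]
scene tray [113.6946   0.3787   0.2254]
scene filter [139.5998   0.606    0.195 ]
scene lid [52.7832  0.405  -0.25  ]
scene saucer [58.9045  0.405  -0.248 ]
scene timer [1.282959e+02 6.748000e-01 7.600000e-02]
```

```bash
python3 -c "
from workcell import *
print(job_done())"
```

```text
the job is handed in; nothing more can be done
None
```

I handed the job in at about 36 s of robot time: by my last camera fit, the lid, filter, dripper and mug are all on their places within tolerance. The verdict was not reported back.

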